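Lock the vent cap into the fermentation container

ROBOT

A 6-joint arm with a two-finger parallel gripper is mounted at the origin on the work surface. World frame = base frame: x ahead of the robot, y to its left, z up, the work surface at z = 0. Lengths are in m, angles in degrees, forces in N, time in s.
With the tool pointing down it reaches from about 0.35 to 0.925 m from the base axis. Payload 6.4 kg.
Tool frame: the origin (TCP) lies at the very end of the fingers, on their centre line; the grasp point (between the pads) lies 19 mm behind it; z points along the fingers, y is the line along which they close (so a half turn about z gives the same grasp; the last joint's range is limited). The gripper opens to 94 mm and grips with 3 to 60 N. Pads are 16 mm wide; open, the fingers measure 119 mm over their backs; the gripper's body (75 mm by 177 mm) begins 78 mm behind the grasp point.
Start: joints at [54.024, 14.043, 89.255, -0, 76.702, -9.975], TCP at [0.285, 0.584, 0.205] pointing down, gripper open.
Joint ranges: [-179.41, 179.41], [-58.25, 129.5], [7.25, 145.43], [-54.29, 234.29], [11.92, 165.04], [-157.13, 157.13]. Speed limits (degrees/s): [147.25, 147.25, 180, 180, 180, 180].

INTERFACE

Orientations are given as a 3x3 rotation matrix whose columns are the frame's x, y, z axes.
In Python, from plant import * gives the robot as it stands.
- The arm moves only by the shell command python3 -m pendant 'ROWS' [FORCE]. ROWS is JSON, a list of rows, each a list of 3 entries, a list of its own where there are three numbers: the shift along the tool's x, y, z in mm, then the turn, a rotation vector about the tool's x, y, z in degrees, then the opening in per cent of the stroke, from 0 (shut) to 100 (fully open). A call has 1 to 12 rows; each row shifts and turns the commanded pose from where the row before left it, along the tool's axes as they then stand; what a row does not reach is not made up. A row lasts 1/10 s, in which the tool goes at most 50 mm and 8.59 degrees, less where a joint would pass 70% of its speed; a pose out of reach is approached as far as the arm can. A call with a gripper value outside its range is refused whole. The fingers move at their own pace and stop on an object; FORCE is the grip in N (left out, the last holds). Time passes only in rows, so rows that do not move let the fingers close. It gives the time, the measured TCP pose, the force, the opening and the grip force at its end, in the units of the state.
- get_obs(): the state, without advancing time (a new reading comes with each control period).
- capture(name): name is "scene" or "side" or "wrist"; returns (picture, depth): 420x560x3 uint8, red, green, blue; 420x560 float32, m along the optical axis (not along the pixel's ray), 0 where there is no reading.
- calibration(name): a dict with "fx", "fy", "cx", "cy" (pixels), "R" (3x3) and "t" (3): a world point X has camera coordinates R X + t. Camera axes: x right, y down, z forward; pixel columns grow to the right and rows downward; lengths in m; the calibration is good to about 2 mm. A picture is of the moment at which its call begins: read the wrist's pose just before it. calibration takes no time and is no camera call; for the wrist camera it gives the pose at the moment of the call.
- finish_job(): hands the job in; it is judged then, once.
The state is a dict: "clock": time; "qpos": joint angles; "qd": joint speeds; "joint_torque": joint torques, N m; "tool_pos": TCP position; "orientation": TCP orientation; "ft_force": force on the tool from outside, world axes, zero at the start; "ft_torque": the same for the moment, N m; "opening": finger opening in m; "grasp_force": force on a finger pad.
Only numpy, scipy, OpenCV 4.12 (cv2) and the standard library are available. Lean on these libraries where they do the work, as an engineer would, in place of code of your own. Each camera call takes 0.05 s, during which the arm holds its last target. There are 200 camera calls.

TASK

Fit the white vent cap with the green button to the mount on top of the beige fermentation container: lower its two lugs through the slot, then twist it clockwise until the lugs lock under the collar, with its grip bar pointing at the two red marks, and let go of it. Leave the grey blanking cap where it stands.

Things in the scene. Friction and masses are not known exactly. Their poses are not given: they have to be found in the camera images.
- vent_mid (a point): Centre of the loose white bayonet cap with green button (look only), upright, 63 mm tall, 0.14 kg. Heights above its underside: lug bar 0-8 mm, 84 long along x, 14 wide; hub 36 dia up to 18; flange 72 dia 18-23 with green ring; grip bar 23-63, 54 long along x (same line as lugs), 16 thick along y. This point is 31.5 mm up. z up. Alike after a half turn.
- mount (a point): Centre of collar plate's upper face, 220 mm above the ledge. z up; x = locked direction, red marks on the rim at both its ends. The 5 mm plate has a centre hole (42 along x 52 across the slot) and a slot 30 x 100 mm 60 deg anticlockwise of x from above. The cap enters lugs along the slot till its flange rests on the plate (cap centre 13.5 mm above this point); 60 deg clockwise brings its lugs along x.
- container: The beige container, fixed, 144 mm in diameter; origin at the centre of its underside, axes as mount. Under the collar plate is a cavity 102 mm across, 26 mm deep from the plate's top; seated lugs have 5 mm play below the plate. Stops end the turn at about 64 deg clockwise and block the other way; no spring or latch, a cap stays as turned. Rim round the plate 114 mm outer dia, 1 mm high.
- blank_mid (a point): Centre of the all-grey blanking cap, same shape and size as the vent cap but with no green on it; it stands loose on the ledge and is not to be used.

How it is judged:
By the outcome, as a careful person would: the job done as asked, in the order asked, and still so for the second after the job is handed in, with the robot touching nothing.
It also fails if it takes over 42 s, if anything falls off the work surface, if the arm or the gripper's body presses on something with over 40 N, if the wrist force passes 120 N, or if a joint passes its speed limit or range.

## Working session

There is one attempt and no reset: what is moved stays moved. The work goes in short steps, Python scripts to look and compute and a shell command to move; the robot and the scene stay as the last step left them, time stands still between calls to the robot, and variables do not carry over. Pictures are saved under pics/ and viewed, at most 10 in all, crops included, and the job is handed in when it is done.

```bash
mkdir -p pics
cat > h.py <<'E'
from plant import *
import numpy as np, cv2
def snap(c,n):
    cal=calibration(c); p,d=capture(c)
    cv2.imwrite(f'pics/{n}.png',p[:,:,::-1]); np.savez(f'pics/{n}.npz',p=p,d=d,**{k:np.array(v) for k,v in cal.items()})
def load(n): return np.load(f'pics/{n}.npz')
def cloud(n):
    f=load(n); d=f['d']; v,u=np.mgrid[:d.shape[0],:d.shape[1]]
    c=np.stack([(u-f['cx'])/f['fx']*d,(v-f['cy'])/f['fy']*d,d],-1)
    w=(c-f['t'])@f['R']; w[d==0]=np.nan
    return w
E
python3 - <<'E'
from h import *
for c in ['scene','side','wrist']: snap(c,c+'0')
a=cv2.imread('pics/scene0.png');b=cv2.imread('pics/side0.png')
o=get_obs();print(o['clock'],o['tool_pos'],np.round(o['orientation'],3),o['opening'])
E
```

```text
0.15 [0.28468729 0.58384921 0.20462405] [[-0.899  0.438 -0.001]
 [ 0.438  0.899 -0.001]
 [ 0.    -0.001 -1.   ]] 0.09372819405196234
```

View pics/scene0.png

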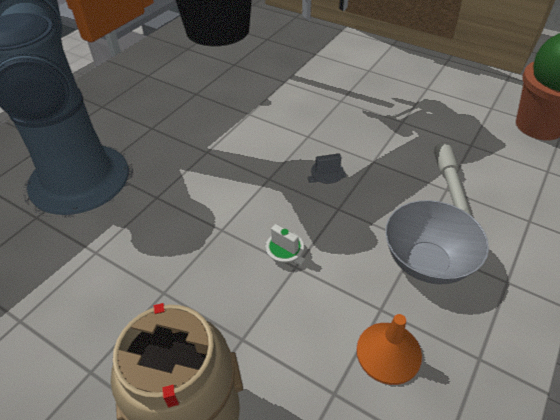

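View pics/side0.png

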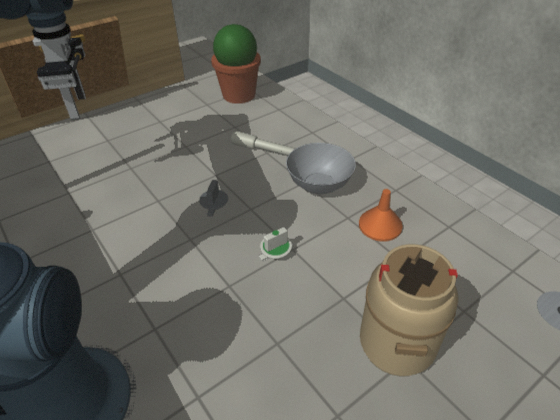

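Scene: vent cap at about (285,243), grey cap at (327,168), mount at (162,350) with marks at (159,309) and (170,396). Side: cap at (276,242), marks at (385,268) and (453,271). Now I'll measure these from depth.

Run:
```python
from h import *
from scipy import ndimage as nd
for n in ['scene0','side0']:
    w=cloud(n);p=load(n)['p'].astype(int);r,g,b=p[...,0],p[...,1],p[...,2]
    red=(r>140)&(g<60)&(b<60); z=w[...,2]
    l,k=nd.label(red&(z>.18)&(z<.26)&(w[...,0]<1)); 
    for i in range(1,k+1):
        m=l==i
        if m.sum()>8: print(n,'red',m.sum(),np.argwhere(m).mean(0).round(),np.nanmean(w[m],0).round(4))
    G=(g>1.5*r)&(g>1.5*b)&(g>60)&(z<.1)
    print('green',G.sum(),np.nanmean(w[G],0).round(4))
    c=np.nanmedian(w[G],0)
    near=np.hypot(w[...,0]-c[0],w[...,1]-c[1])<.05
    top=near&(z>.045)&(z<.08); q=w[top]; print('bar',len(q),q.mean(0).round(4),np.percentile(q[:,2],95).round(4))
    hi=w[near&(z>np.percentile(q[:,2],95)-.006)&(z<.08)]
    e,v=np.linalg.eigh(np.cov(hi[:,:2].T)); print('top',len(hi),hi.mean(0).round(4),'ang',np.degrees(np.arctan2(v[1,1],v[0,1])).round(1),np.sqrt(e))
    print('floor',np.nanmedian(z[near&(z<.01)]))
    fl=w[near&(z>.015)&(z<.03)]; 
    print('flange',fl.mean(0).round(4),((fl.min(0)+fl.max(0))/2).round(4))
```

```text
scene0 red 71 [308. 159.] [ 0.4986 -0.2297  0.2209]
scene0 red 109 [391. 168.] [ 0.5759 -0.3006  0.221 ]
green 258 [0.4958 0.0509 0.0278]
bar 337 [0.4966 0.0593 0.0582] 0.0642
top 215 [0.4957 0.0613 0.0619] ang 175.1 [0.00465564 0.01562343]
floor -0.0007127087975278042
flange [0.4991 0.0506 0.0226] [0.495  0.0623 0.0232]
side0 red 36 [267. 385.] [ 0.4994 -0.2316  0.2214]
side0 red 33 [272. 452.] [ 0.5766 -0.3021  0.2212]
green 155 [0.5002 0.0611 0.0257]
bar 247 [0.4928 0.0572 0.0576] 0.0645
top 142 [0.4941 0.0591 0.0622] ang 174.1 [0.00471532 0.01525492]
floor -0.00037742537787467466
flange [0.4894 0.0478 0.0227] [0.495  0.0586 0.0232]
```

```bash
python3 -m pendant '[[[0,0,0],[0,0,-7],100],[[0,0,0],[0,0,-7],100],[[0,0,0],[0,0,-7],100]]' && python3 -m pendant '[[[-21,-42,3],[0,0,0],100],[[-21,-42,3],[0,0,0],100],[[-21,-42,3],[0,0,0],100],[[-21,-42,3],[0,0,0],100],[[-21,-42,3],[0,0,0],100],[[-21,-42,3],[0,0,0],100],[[-21,-42,3],[0,0,0],100],[[-21,-42,3],[0,0,0],100],[[-21,-42,3],[0,0,0],100],[[-22,-42,3],[0,0,0],100],[[-22,-42,3],[0,0,0],100],[[-22,-42,2],[0,0,0],100]]' && python3 -m pendant '[[[0,0,0],[0,0,0],100],[[0,0,0],[0,0,0],100],[[0,0,0],[0,0,0],100]]'
python3 - <<'E'
from h import *
snap('wrist','w1')
w=cloud('w1');z=w[...,2]
near=np.hypot(w[...,0]-.495,w[...,1]-.06)<.06
hi=w[near&(z>.058)&(z<.07)]
e,v=np.linalg.eigh(np.cov(hi[:,:2].T)); print(len(hi),hi.mean(0),((hi.max(0)+hi.min(0))/2),np.degrees(np.arctan2(v[1,1],v[0,1])),np.sqrt(e*12))
o=get_obs();print(o['clock'],o['tool_pos'],np.round(o['orientation'],3),o['qpos'])
E
```

```text
clock: 0.45
tool_pos: [0.2848, 0.584, 0.205]
orientation: [[-0.997, 0.082, -0.001], [0.082, 0.997, -0.001], [0.0, -0.001, -1.0]]
ft_force: [0.6, 0.1, 0.5]
opening: 0.0937
grasp_force: 0.0
clock: 1.65
tool_pos: [0.4952, 0.058, 0.1702]
orientation: [[-0.996, 0.087, -0.0], [0.087, 0.996, 0.0], [0.0, 0.0, -1.0]]
ft_force: [0.3, 0.5, 0.4]
opening: 0.0941
grasp_force: 0.0
clock: 1.95
tool_pos: [0.4945, 0.0608, 0.1702]
orientation: [[-0.996, 0.086, -0.001], [0.086, 0.996, 0.0], [0.001, 0.0, -1.0]]
ft_force: [1.1, -0.4, -0.1]
opening: 0.0941
grasp_force: 0.0
834 [0.49327098 0.06341295 0.0630868 ] [0.49418601 0.06314558 0.06224573] 175.17448973638741 [0.01554157 0.05337477]
2.0 [0.49447767 0.06117062 0.1702892 ] [[-0.996  0.085 -0.   ]
 [ 0.085  0.996  0.   ]
 [ 0.     0.    -1.   ]] [-6.01738427e+00 -4.60407475e+00  1.12922872e+02  1.50367980e-02
  7.17077540e+01 -9.11238439e+01]
```

View pics/w1.png

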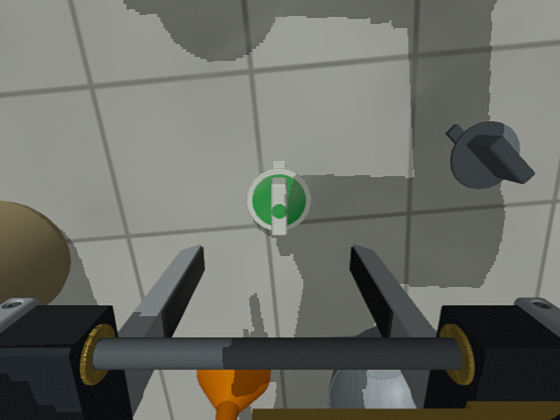

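The cap sits centred between the fingers at (279,200), with the grey cap well clear at (490,155). I'll descend and grip.

```bash
python3 -m pendant '[[[0,1,28],[0,0,0],100],[[0,0,28],[0,0,0],100],[[0,0,28],[0,0,0],100],[[0,0,28],[0,0,0],100],[[0,0,28],[0,0,0],100],[[0,0,0],[0,0,0],100],[[0,0,0],[0,0,0],100]]' && python3 -m pendant '[[[0,0,0],[0,0,0],10],[[0,0,0],[0,0,0],10],[[0,0,0],[0,0,0],10],[[0,0,0],[0,0,0],10],[[0,0,0],[0,0,0],10],[[0,0,0],[0,0,0],10],[[0,0,0],[0,0,0],10],[[0,0,0],[0,0,0],10]]' 40
```

```text
clock: 2.7
tool_pos: [0.4949, 0.0619, 0.0308]
orientation: [[-0.996, 0.085, -0.0], [0.085, 0.996, 0.0], [0.0, 0.0, -1.0]]
ft_force: [0.5, 0.2, -0.5]
opening: 0.094
grasp_force: 0.0
clock: 3.5
tool_pos: [0.4951, 0.0609, 0.0304]
orientation: [[-0.996, 0.087, -0.0], [0.087, 0.996, 0.0], [0.0, 0.0, -1.0]]
ft_force: [-0.3, 0.1, 0.0]
opening: 0.0336
grasp_force: 0.0
```

```bash
python3 -m pendant '[[[0,0,0],[0,0,0],10],[[0,0,0],[0,0,0],10],[[0,0,0],[0,0,0],10],[[0,0,0],[0,0,0],10]]' && python3 -m pendant '[[[0,0,-20],[0,0,0],10],[[0,0,-30],[0,0,0],10],[[0,0,-40],[0,0,0],10],[[0,0,-45],[0,0,0],10],[[0,0,-45],[0,0,0],10],[[0,0,-45],[0,0,0],10],[[0,0,-35],[0,0,0],10],[[0,0,-20],[0,0,0],10],[[0,0,0],[0,0,-7.5],10],[[0,0,0],[0,0,-7.5],10],[[0,0,0],[0,0,-7.5],10],[[0,0,0],[0,0,0],10]]' && python3 -m pendant '[[[3,-15,0],[0,0,0],10],[[5,-30,0],[0,0,0],10],[[7,-38,0],[0,0,0],10],[[7,-38,0],[0,0,0],10],[[7,-38,0],[0,0,0],10],[[7,-38,0],[0,0,0],10],[[7,-38,0],[0,0,0],10],[[7,-38,0],[0,0,0],10],[[5,-32,0],[0,0,0],10],[[3,-20,0],[0,0,0],10],[[0,0,0],[0,0,0],10],[[0,0,0],[0,0,0],10]]'
python3 - <<'E'
from h import *
for c in ['scene','side','wrist']: snap(c,c+'2')
o=get_obs();print(o['clock'],o['tool_pos'],np.round(o['orientation'],3),o['qpos'],o['opening'])
a=load('wrist2')['p'];s=load('side2')['p'];
cv2.imwrite('pics/c2.png',np.hstack([a[:, :420],cv2.resize(s[180:380,320:500],(378,420))])[:,:,::-1])
E
```

```text
clock: 3.9
tool_pos: [0.4951, 0.061, 0.0304]
orientation: [[-0.996, 0.087, -0.0], [0.087, 0.996, 0.0], [0.0, 0.0, -1.0]]
ft_force: [-0.6, 0.9, -0.1]
opening: 0.016
grasp_force: 40.0
clock: 5.1
tool_pos: [0.4948, 0.0609, 0.3099]
orientation: [[-0.954, -0.3, -0.001], [-0.3, 0.954, 0.0], [0.001, 0.0, -1.0]]
ft_force: [0.4, 0.5, -1.4]
opening: 0.0156
grasp_force: 40.0
clock: 6.3
tool_pos: [0.5375, -0.2659, 0.3101]
orientation: [[-0.954, -0.3, -0.001], [-0.3, 0.954, 0.001], [0.0, 0.001, -1.0]]
ft_force: [-0.2, -0.2, -1.2]
opening: 0.0158
grasp_force: 40.0
6.45 [ 0.5376561  -0.26515103  0.31061658] [[-0.953 -0.302  0.   ]
 [-0.302  0.953  0.   ]
 [-0.     0.    -1.   ]] [-3.70821965e+01  3.45483767e+00  9.01554186e+01  1.13371654e-02
  8.63894198e+01 -1.44645502e+02] 0.015843033240857986
```

View pics/c2.png

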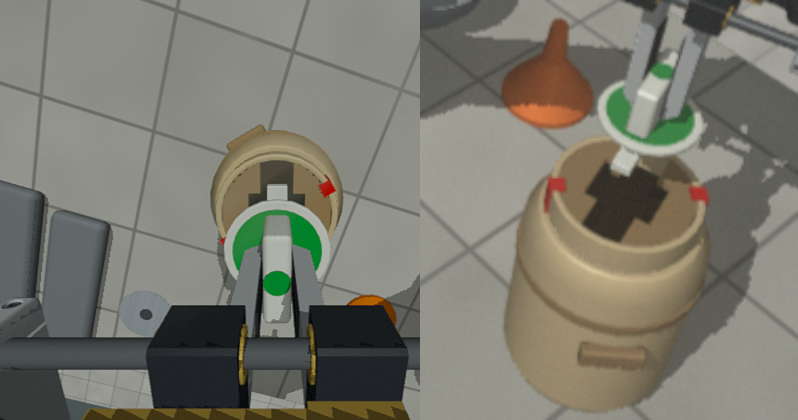

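The lug at (277,190) lines up with the slot, and the TCP is on the mount centre. I'll lower it gently.

```bash
python3 -m pendant '[[[0,0,15],[0,0,0],10],[[0,0,20],[0,0,0],10],[[0,0,15],[0,0,0],10],[[0,0,10],[0,0,0],10],[[0,0,7],[0,0,0],10],[[0,0,5],[0,0,0],10],[[0,0,3],[0,0,0],10],[[0,0,0],[0,0,0],10],[[0,0,0],[0,0,0],10]]' && python3 -m pendant '[[[0,0,1],[0,0,0],10],[[0,0,1],[0,0,0],10],[[0,0,0],[0,0,0],10],[[0,0,0],[0,0,0],10]]'
```

```text
clock: 7.35
tool_pos: [0.5378, -0.2667, 0.2361]
orientation: [[-0.954, -0.301, 0.001], [-0.301, 0.954, -0.001], [-0.001, -0.001, -1.0]]
ft_force: [-0.0, 0.1, -1.2]
opening: 0.0157
grasp_force: 40.0
clock: 7.75
tool_pos: [0.5375, -0.2665, 0.2335]
orientation: [[-0.954, -0.301, -0.0], [-0.301, 0.954, 0.0], [0.0, 0.0, -1.0]]
ft_force: [0.3, 0.1, -0.4]
opening: 0.0161
grasp_force: 40.0
```

```bash
python3 -m pendant '[[[0,0,1],[0,0,0],10],[[0,0,0],[0,0,0],10],[[0,0,0],[0,0,0],10]]' && python3 -m pendant '[[[0,0,0],[0,0,5],10],[[0,0,0],[0,0,5],10],[[0,0,0],[0,0,5],10],[[0,0,0],[0,0,5],10],[[0,0,0],[0,0,0],10]]' && python3 -m pendant '[[[0,0,0],[0,0,5],10],[[0,0,0],[0,0,5],10],[[0,0,0],[0,0,5],10],[[0,0,0],[0,0,5],10],[[0,0,0],[0,0,5],10],[[0,0,0],[0,0,5],10],[[0,0,0],[0,0,5],10],[[0,0,0],[0,0,5],10],[[0,0,0],[0,0,0],10],[[0,0,0],[0,0,0],10]]'
python3 - <<'E'
from h import *
for c in ['scene','side','wrist']: snap(c,c+'3')
o=get_obs();print(o['clock'],o['tool_pos'],o['ft_torque'],np.degrees(np.arctan2(*o['orientation'][1::-1,0])) if 0 else np.degrees(np.arctan2(o['orientation'][1][0],o['orientation'][0][0])))
a=load('wrist3')['p'];s=load('side3')['p'];
cv2.imwrite('pics/c3.png',np.hstack([a[:, :420],cv2.resize(s[180:380,320:500],(378,420))])[:,:,::-1])
E
```

```text
clock: 8.05
tool_pos: [0.5375, -0.2665, 0.2324]
orientation: [[-0.954, -0.301, -0.0], [-0.301, 0.954, 0.0], [0.0, 0.0, -1.0]]
ft_force: [-0.8, -0.1, -2.2]
opening: 0.0151
grasp_force: 40.0
clock: 8.55
tool_pos: [0.5375, -0.2664, 0.2325]
orientation: [[-0.999, 0.043, -0.0], [0.043, 0.999, 0.0], [0.0, 0.0, -1.0]]
ft_force: [-0.0, 0.1, -2.1]
opening: 0.0157
grasp_force: 40.0
clock: 9.55
tool_pos: [0.5375, -0.2665, 0.2324]
orientation: [[-0.739, 0.674, -0.0], [0.674, 0.739, 0.0], [0.0, -0.0, -1.0]]
ft_force: [-0.3, 0.4, -1.3]
opening: 0.0157
grasp_force: 40.0
9.7 [ 0.53753343 -0.26650581  0.23245592] [ 5.51439801e-05 -1.20106291e-02 -9.22351390e-03] 137.579500859424
```

View pics/c3.png

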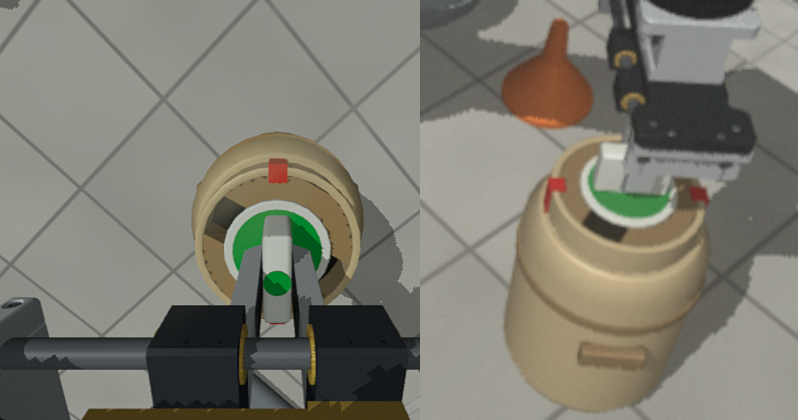

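The cap is seated (flange on the plate), and the bar lines up with the red mark at (278,170). Releasing and retreating.

```bash
python3 -m pendant '[[[0,0,0],[0,0,0],50],[[0,0,0],[0,0,0],50],[[0,0,0],[0,0,0],50],[[0,0,0],[0,0,0],50],[[0,0,0],[0,0,0],50],[[0,0,0],[0,0,0],50]]' && python3 -m pendant '[[[0,0,-10],[0,0,0],50],[[0,0,-20],[0,0,0],50],[[0,0,-30],[0,0,0],50],[[0,0,-30],[0,0,0],50],[[0,0,-20],[0,0,0],50],[[0,0,-10],[0,0,0],50],[[0,0,0],[0,0,0],50],[[0,0,0],[0,0,0],50]]'
python3 - <<'E'
from h import *
for c in ['scene','side','wrist']: snap(c,c+'4')
for n in ['scene4','side4','wrist4']:
    w=cloud(n);z=w[...,2]
    hi=w[(np.hypot(w[...,0]-.5375,w[...,1]+.2665)<.04)&(z>.259)&(z<.272)]
    if len(hi)<20: print(n,len(hi)); continue
    e,v=np.linalg.eigh(np.cov(hi[:,:2].T)); print(n,len(hi),hi.mean(0).round(4),np.degrees(np.arctan2(v[1,1],v[0,1])))
a=load('wrist4')['p'];s=load('side4')['p'];
cv2.imwrite('pics/c4.png',np.hstack([a[:, :420],cv2.resize(s[180:380,320:500],(378,420))])[:,:,::-1])
E
```

```text
clock: 10.3
tool_pos: [0.5376, -0.2665, 0.2325]
orientation: [[-0.737, 0.676, 0.0], [0.676, 0.737, -0.0], [-0.0, -0.0, -1.0]]
ft_force: [-0.4, 0.5, 0.5]
opening: 0.0469
grasp_force: 0.0
clock: 11.1
tool_pos: [0.5373, -0.2663, 0.3514]
orientation: [[-0.737, 0.676, -0.001], [0.676, 0.737, 0.001], [0.001, -0.0, -1.0]]
ft_force: [0.7, 0.1, 0.1]
opening: 0.047
grasp_force: 0.0
scene4 697 [ 0.539  -0.2673  0.2638] 137.49365105195702
side4 346 [ 0.5357 -0.269   0.2636] 137.0866236041366
wrist4 970 [ 0.5356 -0.2641  0.2649] 138.02974720317462
```

View pics/c4.png

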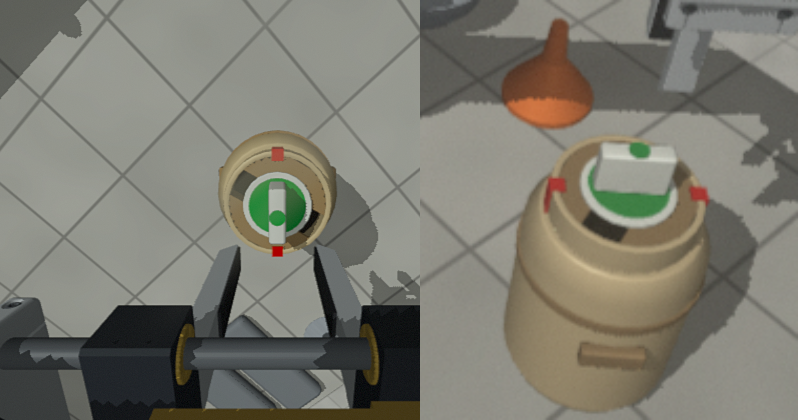

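The cap is seated at 137.5°, in line with both red marks at (278,154) and (278,251), and the gripper is clear of it.

```bash
python3 -c "
from plant import *
print(finish_job())"
```

```text
the job is handed in; nothing more can be done
None
```

The white vent cap is seated on the container mount and twisted 60° clockwise, with its grip bar pointing at both red marks. I let go of it, left the grey cap where it stood, and handed the job in at about 11 s.

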